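Wipe the row of part-box lids shut

ROBOT

A 7-joint arm with a two-finger parallel gripper is mounted at the origin on a cart in front of the work surface, level with it; the furniture and walls round the work are solid. World frame = base frame: x ahead of the robot, y to its left, z up, the work surface at z = 0. Lengths are in m, angles in rad, forces in N, time in s.
With the tool pointing down it reaches from about 0.375 to 0.925 m from the base axis. Payload 3.1 kg.
Tool frame: the origin (TCP) lies at the very end of the fingers, on their centre line; the grasp point (between the pads) lies bot.tcp_to_grasp behind it (bot.tcp_to_grasp is the distance from the TCP to the grasp point, in m); x points along the fingers, y is the direction in which the jaws open and shut, and the axes are right-handed (so a half turn about x gives the same grasp; the last joint's range is limited). The gripper opens to 85 mm and grips with 20 to 120 N. Pads are 22 mm wide; open, the fingers measure 114 mm over their backs; the gripper's body (76 mm by 85 mm) begins 54 mm behind the grasp point. The pads swing forward as they close: fully open they stand 13 mm farther back than shut.
Start: joints at [-1.207, 0.383, 0.044, 1.598, -0.018, 1.161, -0.05], TCP at [0.29, 0.582, 0.231] pointing down, gripper open.
Joint ranges: [-2.61, 2.61], [-0.41, 2.15], [-1.48, 1.57], [0, 2.5], [-1.57, 4.71], [0.05, 1.97], [-2.85, 2.85]. Speed limits (rad/s): [2.79, 2.79, 3.14, 3.14, 3.14, 3.14, 3.14].

INTERFACE

Orientations are given as a 3x3 rotation matrix whose columns are the frame's x, y, z axes.
In Python, from workcell import bot gives the robot as it stands.
- The arm moves only by the shell command python3 -m inch 'ROWS' [OPENING]. ROWS is a JSON object of lists of equal length, an entry for each row: "xyz": the shift along the tool's x, y, z in mm, a list of three; "dr": the turn, a rotation vector about the tool's x, y, z in degrees, a list of three. In form: {"xyz": [[tx, ty, tz], ...], "dr": [[rx, ry, rz], ...]}. A call has 1 to 12 rows; each row is the pose to reach, as a shift and turn from the pose commanded when the call began, along the tool's axes at that moment; what a row does not reach only later rows make up. A row lasts 1/8 s, in which the tool goes at most 62.5 mm and 10.7 degrees, less where a joint would pass 70% of its speed; a pose out of reach is approached as far as the arm can. A call with a gripper value outside its range is refused whole. OPENING is the opening in per cent of the stroke, from 0 (shut) to 100 (fully open), set as the call begins (- or left out, the last holds). The fingers move at their own pace and stop on an object; the grip force is fixed at half the most. Time passes only in rows, so rows that repeat a pose let the fingers close. It gives the time, the measured TCP pose, the force and the opening at its end, in the units of the state.
- bot.get_state(): the state, without advancing time (a new reading comes with each control period).
- bot.grab_frame(name): name is "scene" or "top"; returns a dict with "color" (384x512x3 uint8, red, green, blue), "intrinsics" (3x3 intrinsics, pixels), "k1" (the pictures are not rectified: a ray, as slopes to the right and down, at radius r is drawn at 1 + k1 r^2 times it, then the intrinsics apply), "rvec" (rotation vector, rad) and "tvec" (3), from world to camera coordinates, as OpenCV has them. Camera axes: x right, y down, z forward; pixel columns grow to the right and rows downward; lengths in m; the calibration is good to about 2 mm. A picture is of the moment at which its call begins. There is no depth.
- bot.close_job(): hands the job in, once; it reports no verdict.
Trained networks look in a picture, given as the dict that the camera call returned (one of the last four; its "shot" number tells which), for a name from the list of things; names that differ only in an ending like _2 or _b are one class to them, and where a whole thing is asked for, a point or a joint stands for the part that bears it (a point fixed in the world has none). Each returns a list of dicts, best first, with "conf" (0 to 1); they miss things now and then, are a little off and sometimes report something else, mostly with a low value. They report only what shows in the picture. A call takes as long as a camera call.
- bot.look_for(thing, picture): "at" ([x, y, z] in m, in the coordinates of the camera as it stood for that picture, good to about 4 mm: the middle of the surface that is visible of it).
- bot.silhouettes(thing, picture): "region" (384x512 bool, what is visible of it).
- bot.place_of(thing, picture): "at" ([x, y, z] in m, in the coordinates of the camera as it stood for that picture, good to about 4 mm: a listed point, or the origin of a listed thing).
The state is a dict: "time": time; "joint_pos": joint angles; "joint_vel": joint speeds; "tau": joint torques, N m; "tool_pos": TCP position; "eef_rot": TCP orientation; "contact_force": force on the tool from outside, world axes, zero at the start; "moment": the same for the moment, N m; "finger_gap": opening from 0.0 (shut) to 1.0 (fully open).
Only numpy, scipy, OpenCV 4.12 (cv2) and the standard library are available. Lean on these libraries where they do the work, as an engineer would, in place of code of your own. Each camera call takes 0.05 s, during which the arm holds its last target.

TASK

The five small part boxes on the rail stand open; close them up so that nothing spills when the strip is put away. With the gripper shut and nothing grasped, run the fingertips along the row just over the box tops, from the right-hand end to the left, so that the spring lids fold over and snap fully shut one after another, right to left. Go lightly, without pressing hard on the strip, shoving or lifting it, and leave the vials, dish and tweezers beside it where they are.

Things in the scene. Friction and masses are not known exactly. Their poses are not given: they have to be found in the camera images.
- strip: Five small grey part boxes in a row on a steel rail with black end stops, 208 x 43 mm, 0.9 kg, loose on the desk on rubber feet. Origin: centre of the underside. Its y axis runs along the row from the first (right-hand) to the last (left-hand) box, x across it away from the robot. Boxes 34 mm long, 42 mm wide, centred at y = -76, -38, 0, 38, 76 mm; open rims 25 mm above the desk.
- row_start (a point): Point at the right-hand end of the row: over the back wall of the first box, mid-width, 29 mm above the desk (the height of the shut lids' flat tops), at y = -93 mm in the strip's frame.
- row_end (a point): Point at the left-hand end of the row: over the front wall of the last box, mid-width, 29 mm above the desk, at y = +93 mm in the strip's frame.
- hinge0 (a point): Middle of the first lid's hinge axis, at y = -93 mm in the strip's frame, 26 mm above the desk. All lids hinge about axes along the strip's x on the right-hand wall of their box. An open lid stands upright on this hinge, leaning about 6 degrees to the right; its upper edge is about 60 mm above the desk and its back reaches up to 7 mm to the right of the hinge.
- lid0 (a joint): White lid of the first, right-hand box (rad): 0 = shut, 1.68 = open at its stop. Flat plate 41 mm wide, 34 mm long, 4 mm thick; shut, its top lies level 29 mm above the desk. A weak spring holds it open (about 0.5 N at mid-lid); under about 0.2 rad it snaps shut and stays. Fingertips passing leftwards 1 to 6 mm above the height of the shut tops fold it over and latch it; lower ones jam.
- lid1 (a joint): The same for the second box from the right (hinge at y = -55 mm).
- lid2 (a joint): The same for the middle box (hinge at y = -17 mm).
- lid3 (a joint): The same for the fourth box from the right (hinge at y = +21 mm).
- lid4 (a joint): The same for the last, left-hand box (hinge at y = +59 mm).
- vial_a: Screw-cap glass vial, 15 mm wide, 43 mm tall, standing upright beyond the left-hand end of the row, about 90 mm past row_end and nearly in line with it. Origin: centre of its base. To be left alone.
- vial_b: The same kind of vial, standing near the first, a little nearer to the robot. Origin: centre of its base. To be left alone.
- dish: Round glass dish with chips in it, 60 mm wide, 14 mm tall, beyond the left-hand end of the row, a little farther from the robot than the vials. Origin: centre of its base. To be left alone.
- tweezers: Steel tweezers, 129 mm long, 11 mm wide, 8 mm high, lying beside the strip on the robot's side, about 65 mm from its middle line. Origin: centre of their underside. To be left alone.

How it is judged:
On the way, in this order (a step that is already met when the one before it is completed fails the run):
1. the first, right-hand lid is shut (value of joint lid0 below 0.05 rad), for 0.05 s.
2. then the second lid is shut (value of joint lid1 below 0.05 rad), for 0.05 s.
3. then the middle lid is shut (value of joint lid2 below 0.05 rad), for 0.05 s.
4. then the fourth lid is shut (value of joint lid3 below 0.05 rad), for 0.05 s.
5. then the last, left-hand lid is shut (value of joint lid4 below 0.05 rad), for 0.05 s.
At the end, for the whole second after the job is handed in: All five lids are latched shut (each within 0.05 rad), the strip stands within 12 mm of where it stood, at both ends, at rest, and both vials are upright (value of joint each of lid0, lid1, lid2, lid3, lid4 below 0.05 rad and distance of each of row_start, row_end from where it was at the start of the episode below 0.012 m and linear speed of strip below 0.01 m/s and angle between each of vial_a, vial_b's own z axis and vertical below 0.15 rad); the robot touches nothing.
It fails at once if the strip was shoved or lifted (either end moved more than 12 mm) (distance of any of row_start, row_end from where it was at the start of the episode above 0.012 m).
It fails at once if the strip was pressed hard (more than 20 N from the arm or fingers) (contact force between any of the fingers, the arm and strip above 20 N).
It fails at once if a vial, the dish or the tweezers was moved (more than 10 mm) (distance of any of vial_a, vial_b, dish, tweezers from where it was at the start of the episode above 0.01 m).
It also fails if it takes over 38 s, if anything falls off the work surface, if the arm or the gripper's body presses on something with over 40 N, if the wrist force passes 120 N, or if a joint passes its speed limit or range.

## Working session

There is one attempt and no reset: what is moved stays moved. The work goes in short steps, Python scripts to look and compute and a shell command to move; the robot and the scene stay as the last step left them, time stands still between calls to the robot, and variables do not carry over. Pictures are saved under pics/ and viewed, and the job is handed in when it is done.

```bash
mkdir -p pics
cat > h.py <<'E'
import numpy as np, cv2
from workcell import bot
def w(at,f):
    R=cv2.Rodrigues(np.array(f["rvec"],float))[0]; return R.T@(np.array(at)-np.array(f["tvec"]).ravel())
def save(f,n): cv2.imwrite(f"pics/{n}.png",cv2.cvtColor(f["color"],cv2.COLOR_RGB2BGR))
def proj(P,f):
    R=cv2.Rodrigues(np.array(f["rvec"],float))[0]; c=np.atleast_2d(P)@R.T+np.array(f["tvec"]).ravel()
    s=c[:,:2]/c[:,2:]; s=s*(1+f["k1"]*(s**2).sum(1,keepdims=True)); K=np.array(f["intrinsics"]); return s@K[:2,:2].T+K[:2,2]
def unproj(px,f,z):
    K=np.array(f["intrinsics"]); d=(np.array(px,float)-K[:2,2])/np.diag(K)[:2]; s=d.copy()
    for _ in range(20): s=d/(1+f["k1"]*(s@s))
    R=cv2.Rodrigues(np.array(f["rvec"],float))[0]; t=np.array(f["tvec"]).ravel()
    o=-R.T@t; v=R.T@np.r_[s,1]; return o+v*(z-o[2])/v[2]
E
python3 - <<'E'
from h import *
np.set_printoptions(precision=4,suppress=True)
s=bot.get_state(); print(s["time"],s["tool_pos"],s["eef_rot"],s["contact_force"],bot.tcp_to_grasp)
for c in ("top","scene"):
    f=bot.grab_frame(c); save(f,c+"0")
    print(c, w([0,0,0],f))
    for n in ["strip","row_start","row_end","hinge0","vial_a","vial_b","dish","tweezers"]:
        print(n,[(np.round(w(d["at"],f),4),round(d["conf"],2)) for d in bot.place_of(n,f)[:3]])
E
```

```text
0.0 [0.2892 0.5811 0.2299] [[-0.001   0.4454  0.8953]
 [-0.0024  0.8953 -0.4454]
 [-1.     -0.0026  0.0001]] [ 0.0278 -0.2665 -0.4533] 0.0187
top [0.3046 0.3279 0.9278]
strip [(array([ 0.4741,  0.2336, -0.0031]), 0.96)]
row_start [(array([0.4713, 0.1392, 0.0278]), 0.75)]
row_end [(array([0.4809, 0.3241, 0.026 ]), 0.95), (array([0.4084, 0.2349, 0.0021]), 0.63)]
hinge0 [(array([0.467 , 0.1358, 0.0232]), 0.57)]
vial_a [(array([ 0.4856,  0.4124, -0.0002]), 0.59)]
vial_b [(array([ 0.4856,  0.4124, -0.0002]), 0.59)]
dish [(array([ 0.5323,  0.4486, -0.0057]), 0.86), (array([0.4725, 0.1402, 0.0278]), 0.6)]
tweezers [(array([ 0.4073,  0.2339, -0.0011]), 0.54)]
scene [ 0.0979 -0.1454  0.7151]
strip [(array([0.4758, 0.2324, 0.0033]), 0.87)]
row_start []
row_end [(array([0.482 , 0.3291, 0.0267]), 0.8)]
hinge0 [(array([0.4737, 0.1394, 0.0236]), 0.56)]
vial_a [(array([ 0.4837,  0.412 , -0.0035]), 0.67), (array([ 0.4586,  0.4324, -0.0002]), 0.65)]
vial_b [(array([ 0.4837,  0.412 , -0.0035]), 0.67), (array([ 0.4586,  0.4324, -0.0002]), 0.65)]
dish [(array([0.5297, 0.4461, 0.0021]), 0.74)]
tweezers [(array([0.4056, 0.2359, 0.0011]), 0.56), (array([0.4654, 0.1406, 0.0311]), 0.16)]
```

View pictures.

View pics/top0.png

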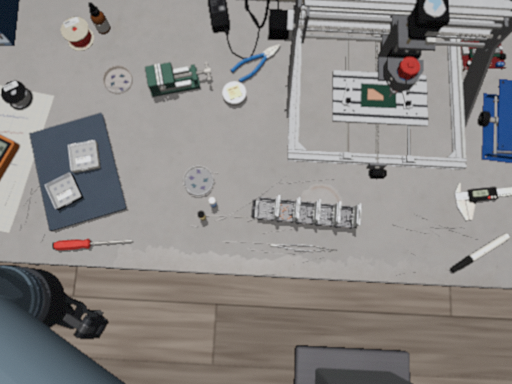

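View pics/scene0.png

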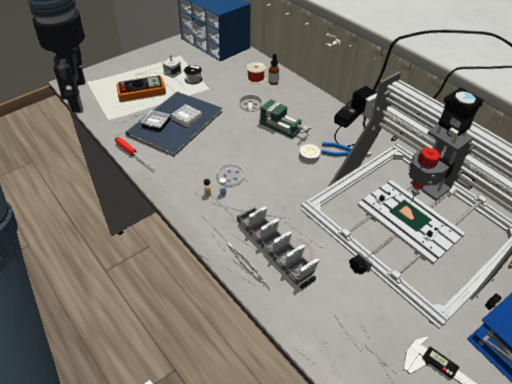

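Run:
```python
from h import *
np.set_printoptions(precision=4,suppress=True)
f=bot.grab_frame("top"); g=bot.grab_frame("scene")
for n,px in dict(frameL=(288,160),frameR=(465,165),tw=(297,248),end_l=(255,213),end_r=(360,215)).items(): print(n,unproj(px,f,0.0),unproj(px,f,0.02))
c=np.array([.4752,.233]); th=np.arctan2(-(0.481-0.4715),0.1875); 
def P(x,y,z): return np.array([c[0]+np.cos(th)*x-np.sin(th)*y,c[1]+np.sin(th)*x+np.cos(th)*y,z])
print(np.degrees(th))
for fr,n,(x0,y0,x1,y1) in ((f,"topo",(240,180,370,270)),(g,"sceneo",(190,170,330,300))):
    k=5; im=cv2.cvtColor(fr["color"],cv2.COLOR_RGB2BGR)[y0:y1,x0:x1]; im=cv2.resize(im,None,fx=k,fy=k,interpolation=cv2.INTER_CUBIC)
    def line(a,b,col):
        q=[tuple(((p-[x0,y0]+.5)*k).astype(int).tolist()) for p in proj(np.array([a,b]),fr)]; cv2.line(im,*q,col,1)
    for a,b in (((-.0215,-.104),(.0215,-.104)),((-.0215,.104),(.0215,.104)),((-.0215,-.104),(-.0215,.104)),((.0215,-.104),(.0215,.104))): line(P(*a,0),P(*b,0),(0,255,0))
    for i in range(5):
        y=-.093+.038*i
        line(P(-.0205,y,.026),P(.0205,y,.026),(0,0,255)); line(P(-.0205,y-.0055,.06),P(.0205,y-.0055,.06),(255,0,0))
    cv2.imwrite(f"pics/{n}.png",im)
```

```text
frameL [0.5838 0.2669 0.    ] [0.5778 0.2682 0.02  ]
frameR [ 0.5923 -0.0941  0.    ] [ 0.5861 -0.085   0.02  ]
tw [0.4063 0.2432 0.    ] [0.4041 0.245  0.02  ]
end_l [0.4712 0.3284 0.    ] [0.4676 0.3284 0.02  ]
end_r [0.4779 0.1203 0.    ] [0.4742 0.1248 0.02  ]
-2.9005058851539536
```

View pics/topo.png

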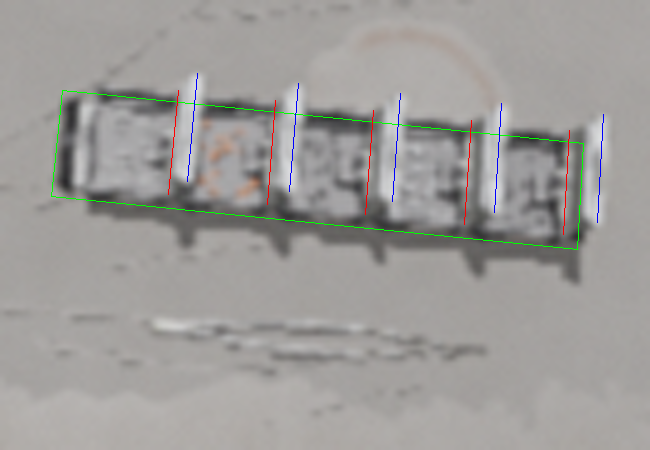

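View pics/sceneo.png

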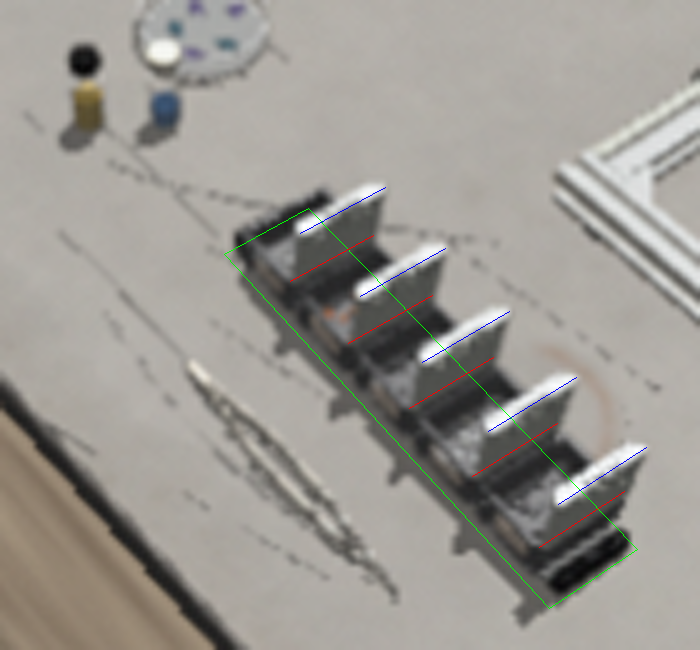

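```bash
python3 -m inch '{"xyz":[[0,-38,39],[0,-77,78],[0,-115,117],[0,-154,156],[0,-192,194],[0,-231,233],[0,-269,272],[0,-308,311],[0,-346,350],[0,-385,389],[0,-385,389],[0,-385,389]],"dr":[[-2.4,0,0],[-4.7,0,0],[-7.1,0,0],[-9.4,0,0],[-11.8,0,0],[-14.1,0,0],[-16.5,0,0],[-18.8,0,0],[-21.2,0,0],[-23.5,0,0],[-23.5,0,0],[-23.5,0,0]]}' 0
python3 - <<'E'
from h import *
np.set_printoptions(precision=4,suppress=True)
s=bot.get_state(); print(s)
E
```

```text
time: 2.5
tool_pos: [0.4663, 0.0642, 0.2314]
eef_rot: [[-0.0, 0.052, 0.999], [0.001, 0.999, -0.052], [-1.0, 0.001, -0.0]]
contact_force: [0.5, 0.7, 0.3]
finger_gap: 0.004
{'time': 2.5, 'joint_pos': array([-0.6151,  0.0292,  0.4008,  2.0307, -0.0137,  1.084 ,  1.3104]), 'joint_vel': array([-0.019 ,  0.0029, -0.031 ,  0.0029,  0.0002, -0.0002,  0.0015]), 'tau': array([  0.9126, -23.1833,   1.1504, -24.1251,   0.1117,   0.0012,
         0.0028]), 'tool_pos': array([0.4663, 0.0642, 0.2314]), 'eef_rot': array([[-0.    ,  0.0524,  0.9986],
       [ 0.0007,  0.9986, -0.0524],
       [-1.    ,  0.0007, -0.0001]]), 'contact_force': array([0.5068, 0.6688, 0.2769]), 'moment': array([ 0.0714, -0.0218, -0.0022]), 'finger_gap': 0.004166813444825279}
```

```bash
python3 -m inch '{"xyz":[[40,0,0],[80,0,0],[120,0,0],[160,0,0],[180,0,0],[190,0,0],[195,0,0],[195,0,0]],"dr":[[0,0,0],[0,0,0],[0,0,0],[0,0,0],[0,0,0],[0,0,0],[0,0,0],[0,0,0]]}'
python3 - <<'E'
from h import *
np.set_printoptions(precision=4,suppress=True)
s=bot.get_state(); print(s["tool_pos"],s["contact_force"])
for c,b in (("scene",(230,230,390,350)),("top",(300,160,430,270))):
    f=bot.grab_frame(c); x0,y0,x1,y1=b; im=cv2.cvtColor(f["color"],cv2.COLOR_RGB2BGR)[y0:y1,x0:x1]; im=cv2.resize(im,None,fx=5,fy=5,interpolation=cv2.INTER_CUBIC)
    q=(proj(s["tool_pos"],f)[0]-[x0,y0]+.5)*5; print(q)
    cv2.drawMarker(im,tuple(q.astype(int).tolist()),(0,0,255),0,20,1); cv2.imwrite(f"pics/{c}1.png",im)
E
```

```text
time: 3.5
tool_pos: [0.4668, 0.0646, 0.0367]
eef_rot: [[0.001, 0.051, 0.999], [0.001, 0.999, -0.051], [-1.0, 0.001, 0.001]]
contact_force: [0.2, -0.6, 0.3]
finger_gap: 0.003
[0.4668 0.0646 0.0367] [ 0.169  -0.6172  0.3312]
[529.3251 350.9666]
[470.2704 296.9985]
```

View pics/scene1.png

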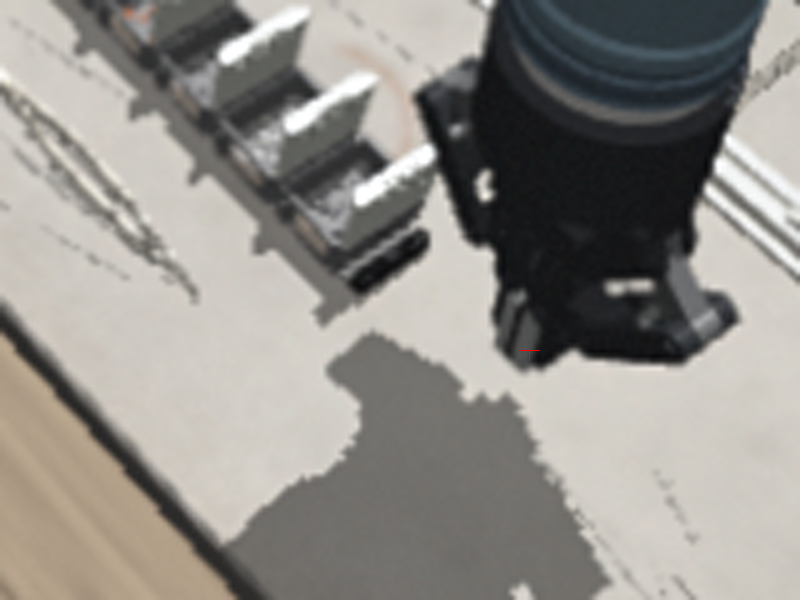

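View pics/top1.png

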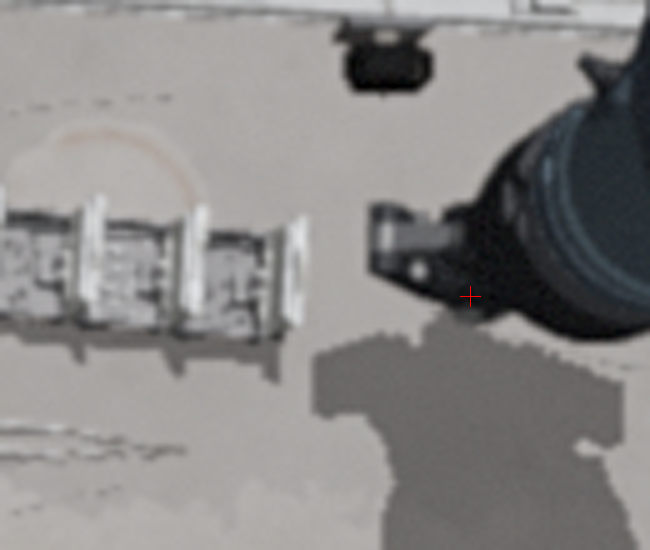

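```bash
Z='';python3 -m inch '{"xyz":[[10,0,0],[18,0,0],[22,0,0],[24,0,0]],"dr":[[0,0,0],[0,0,0],[0,0,0],[0,0,0]]}'
python3 -m inch '{"xyz":[[2,0,0],[4,0,0],[6,0,0],[6,0,0]],"dr":[[0,0,0],[0,0,0],[0,0,0],[0,0,0]]}'
```

```text
time: 4.1
tool_pos: [0.466, 0.0638, 0.0118]
eef_rot: [[-0.001, 0.052, 0.999], [-0.0, 0.999, -0.052], [-1.0, -0.0, -0.001]]
contact_force: [-0.3, -0.1, 0.1]
finger_gap: -0.001
time: 4.6
tool_pos: [0.4662, 0.0639, 0.0062]
eef_rot: [[-0.0, 0.052, 0.999], [-0.0, 0.999, -0.052], [-1.0, -0.0, -0.0]]
contact_force: [-0.1, -0.2, -0.1]
finger_gap: 0.002
```

```bash
python3 -m inch '{"xyz":[[2,0,0],[3,0,0],[3,0,0]],"dr":[[0,0,0],[0,0,0],[0,0,0]]}'
python3 -m inch '{"xyz":[[1,0,0],[1,0,0]],"dr":[[0,0,0],[0,0,0]]}'
python3 -m inch '{"xyz":[[1,0,0],[1,0,0]],"dr":[[0,0,0],[0,0,0]]}'
```

```text
time: 4.97
tool_pos: [0.4662, 0.0639, 0.0032]
eef_rot: [[-0.0, 0.052, 0.999], [-0.0, 0.999, -0.052], [-1.0, -0.0, -0.0]]
contact_force: [0.5, -0.1, -0.1]
finger_gap: -0.001
time: 5.22
tool_pos: [0.4663, 0.0639, 0.0022]
eef_rot: [[-0.0, 0.052, 0.999], [-0.0, 0.999, -0.052], [-1.0, -0.0, -0.0]]
contact_force: [0.8, -0.5, 0.8]
finger_gap: 0.004
time: 5.48
tool_pos: [0.4663, 0.0639, 0.0012]
eef_rot: [[-0.0, 0.052, 0.999], [-0.0, 0.999, -0.052], [-1.0, -0.0, -0.0]]
contact_force: [-0.0, 0.5, -0.5]
finger_gap: -0.003
```

```bash
python3 -m inch '{"xyz":[[1,0,0],[1,0,0]],"dr":[[0,0,0],[0,0,0]]}'
python3 -m inch '{"xyz":[[0.7,0,0],[0.7,0,0]],"dr":[[0,0,0],[0,0,0]]}'
```

```text
time: 5.72
tool_pos: [0.4663, 0.0639, 0.0002]
eef_rot: [[-0.0, 0.052, 0.999], [-0.0, 0.999, -0.052], [-1.0, -0.0, -0.0]]
contact_force: [0.7, 0.5, -1.0]
finger_gap: 0.002
time: 5.98
tool_pos: [0.4664, 0.064, 0.0001]
eef_rot: [[-0.0, 0.052, 0.999], [0.0, 0.999, -0.052], [-1.0, 0.0, -0.0]]
contact_force: [-2.1, -0.3, 5.2]
finger_gap: -0.004
```

```bash
python3 -m inch '{"xyz":[[-15,0,0],[-33,0,0],[-33,15,0],[-33,30,0],[-33,36,0],[-33,42,0],[-33,48,0],[-33,54,0],[-33,60,0],[-33,60,0]],"dr":[[0,0,0],[0,0,0],[0,0,0],[0,0,0],[0,0,0],[0,0,0],[0,0,0],[0,0,0],[0,0,0],[0,0,0]]}'
cat > look.py <<'E'
from h import *; import sys
f=bot.grab_frame("scene"); x0,y0,x1,y1=200,170,360,290
cv2.imwrite(f"pics/{sys.argv[1]}.png",cv2.resize(cv2.cvtColor(f["color"],cv2.COLOR_RGB2BGR)[y0:y1,x0:x1],None,fx=5,fy=5,interpolation=cv2.INTER_CUBIC))
E
python3 look.py s2
```

```text
time: 7.22
tool_pos: [0.4694, 0.1243, 0.0325]
eef_rot: [[-0.0, 0.051, 0.999], [0.0, 0.999, -0.051], [-1.0, 0.0, -0.0]]
contact_force: [0.4, -0.5, -0.1]
finger_gap: 0.001
```

View pics/s2.png

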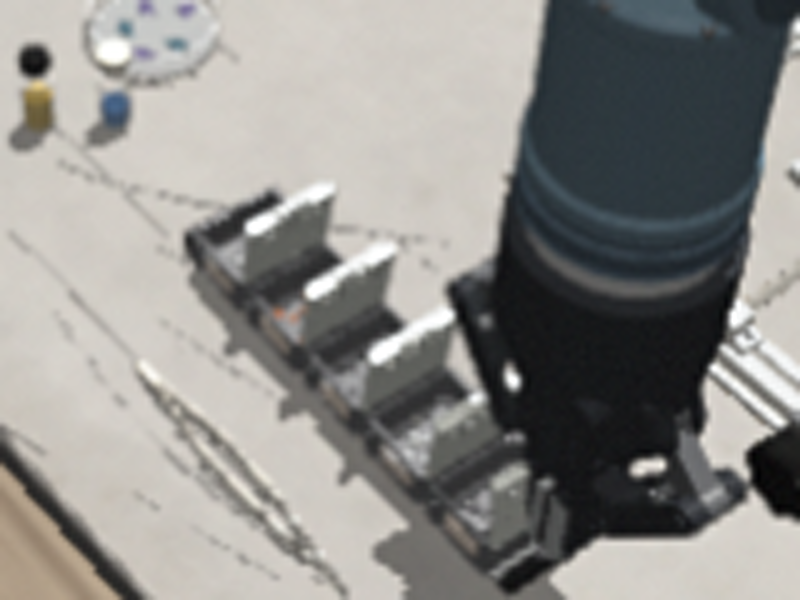

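The fingertip stands just behind the first lid (about pixel 545,530), and the knuckle passes well above the lids. The strip hasn't moved. I'll start the sweep.

```bash
python3 -m inch '{"xyz":[[0,5,0],[0,10,0],[0,15,0],[0,20,0],[0,25,0],[0,30,0]],"dr":[[0,0,0],[0,0,0],[0,0,0],[0,0,0],[0,0,0],[0,0,0]]}'
python3 look.py s3
```

```text
time: 8.02
tool_pos: [0.471, 0.1546, 0.0326]
eef_rot: [[0.0, 0.051, 0.999], [0.0, 0.999, -0.051], [-1.0, 0.0, 0.0]]
contact_force: [-0.7, -0.2, -0.6]
finger_gap: -0.001
```

View pics/s3.png

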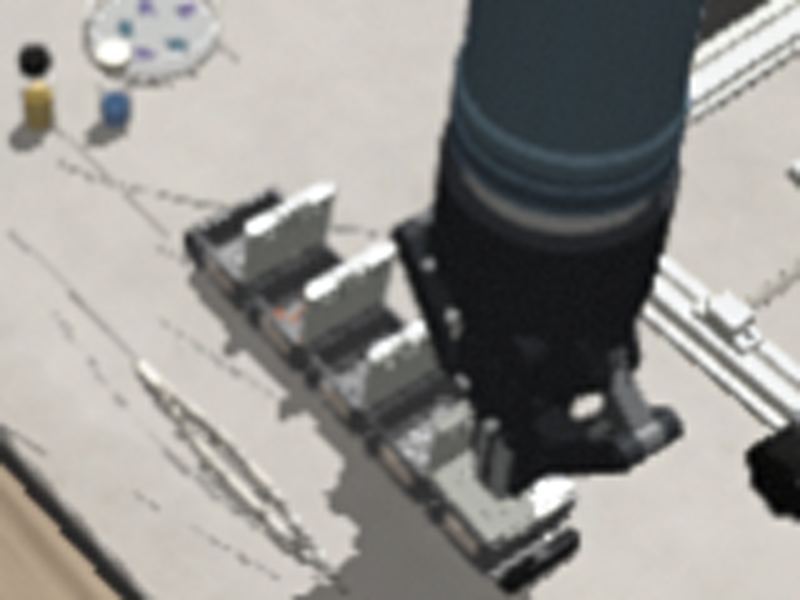

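The first lid is folded nearly flat under the fingertip (around 500,510) and the strip hasn't moved. I'll carry on at the same pace.

```bash
python3 -m inch '{"xyz":[[0,5,0],[0,10,0],[0,15,0],[0,20,0],[0,25,0],[0,30,0],[0,35,0],[0,40,0]],"dr":[[0,0,0],[0,0,0],[0,0,0],[0,0,0],[0,0,0],[0,0,0],[0,0,0],[0,0,0]]}'
python3 look.py s4
```

```text
time: 9.07
tool_pos: [0.4731, 0.1944, 0.0326]
eef_rot: [[0.0, 0.051, 0.999], [0.0, 0.999, -0.051], [-1.0, 0.0, 0.0]]
contact_force: [-0.8, -0.1, 0.3]
finger_gap: 0.003
```

View pics/s4.png

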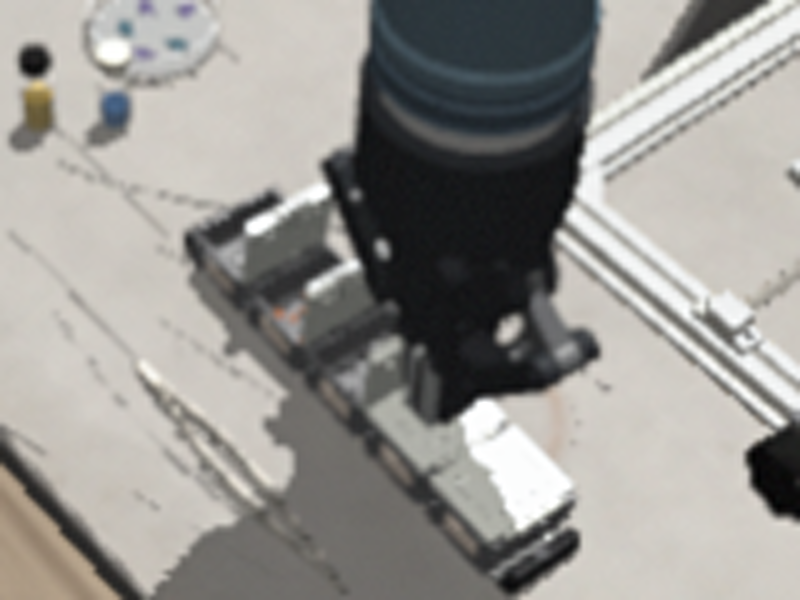

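The first lid is latched flat (530,490) and the second is nearly shut (420,430). The third still stands and the strip is still in place. I'll continue.

```bash
python3 -m inch '{"xyz":[[0,5,0],[0,10,0],[0,15,0],[0,20,0],[0,25,0],[0,30,0],[0,35,0],[0,40,0],[0,45,0],[0,50,0]],"dr":[[0,0,0],[0,0,0],[0,0,0],[0,0,0],[0,0,0],[0,0,0],[0,0,0],[0,0,0],[0,0,0],[0,0,0]]}'
python3 look.py s5
```

```text
time: 10.38
tool_pos: [0.4756, 0.2437, 0.0325]
eef_rot: [[-0.0, 0.052, 0.999], [-0.0, 0.999, -0.052], [-1.0, -0.0, -0.0]]
contact_force: [-0.2, -1.2, -0.0]
finger_gap: 0.0
```

View pics/s5.png

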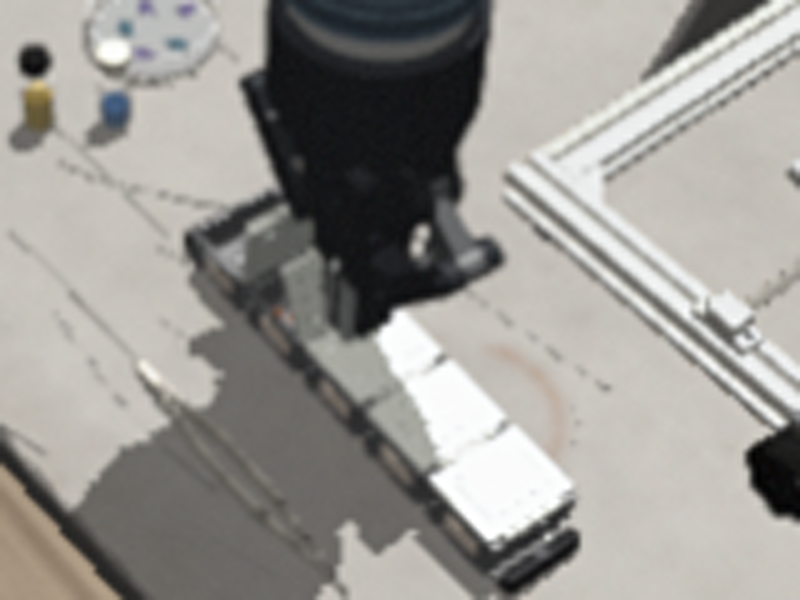

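Three lids are flat and the fourth is folding (300,290). I'll carry on.

```bash
python3 -m inch '{"xyz":[[0,5,0],[0,10,0],[0,15,0],[0,20,0],[0,25,0],[0,30,0],[0,35,0],[0,40,0],[0,45,0]],"dr":[[0,0,0],[0,0,0],[0,0,0],[0,0,0],[0,0,0],[0,0,0],[0,0,0],[0,0,0],[0,0,0]]}'
python3 -m inch '{"xyz":[[0,5,0],[0,10,0],[0,15,0],[0,20,0],[0,25,0],[0,30,0],[0,35,0],[0,40,0],[0,42,0],[0,42,0]],"dr":[[0,0,0],[0,0,0],[0,0,0],[0,0,0],[0,0,0],[0,0,0],[0,0,0],[0,0,0],[0,0,0],[0,0,0]]}'
python3 look.py s6
```

```text
time: 11.55
tool_pos: [0.4778, 0.2883, 0.0324]
eef_rot: [[-0.001, 0.052, 0.999], [-0.001, 0.999, -0.052], [-1.0, -0.001, -0.0]]
contact_force: [-0.4, -1.8, 0.9]
finger_gap: -0.001
time: 12.8
tool_pos: [0.48, 0.3307, 0.0325]
eef_rot: [[-0.0, 0.051, 0.999], [-0.0, 0.999, -0.051], [-1.0, -0.0, -0.0]]
contact_force: [-0.5, -0.2, -0.0]
finger_gap: 0.001
```

View pics/s6.png

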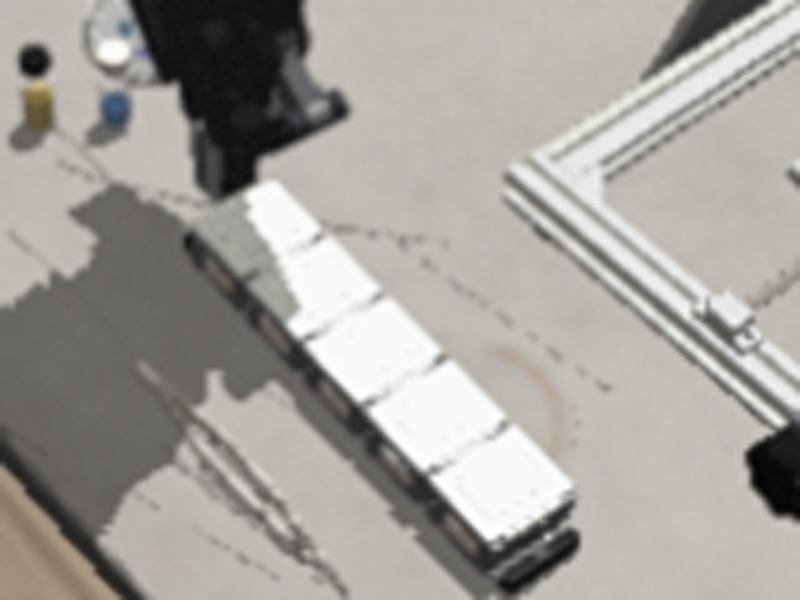

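All five lids lie flat, running from (515,485) up to (255,220). I'll lift clear and check before handing in.

```bash
python3 -m inch '{"xyz":[[-10,0,0],[-25,0,0],[-50,0,0],[-80,0,0],[-110,0,0],[-140,0,0],[-140,0,0],[-140,0,0]],"dr":[[0,0,0],[0,0,0],[0,0,0],[0,0,0],[0,0,0],[0,0,0],[0,0,0],[0,0,0]]}'
python3 look.py s7
python3 - <<'E'
from h import *
f=bot.grab_frame("scene")
for n in ["strip","row_end","vial_a","dish","tweezers"]: print(n,[(np.round(w(d["at"],f),4),round(d["conf"],2)) for d in bot.place_of(n,f)[:2]])
E
```

```text
time: 13.85
tool_pos: [0.4798, 0.3303, 0.1726]
eef_rot: [[-0.0, 0.052, 0.999], [0.0, 0.999, -0.052], [-1.0, 0.0, -0.0]]
contact_force: [-0.9, 0.9, 0.1]
finger_gap: 0.002
strip [(array([0.4713, 0.232 , 0.0054]), 0.59)]
row_end [(array([0.4808, 0.3265, 0.0285]), 0.94), (array([ 4.075e-01,  2.334e-01, -4.000e-04]), 0.32)]
vial_a [(array([ 0.487 ,  0.414 , -0.0026]), 0.62), (array([ 0.4585,  0.4338, -0.0015]), 0.51)]
dish [(array([0.528 , 0.4444, 0.0008]), 0.85)]
tweezers []
```

View pics/s7.png

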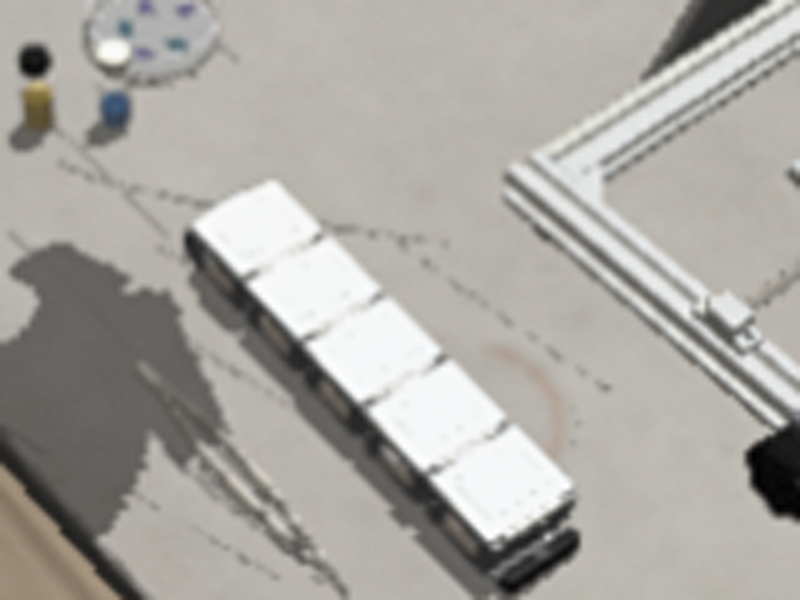

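All five lids are shut and level. The strip, vials, dish and tweezers are where they were in the picture.

```bash
python3 -c "
from workcell import bot
bot.close_job()"
```

```text
the job is handed in; nothing more can be done
```

All five lids are shut, and the job is handed in at about 14 s of the 38 s allowed; no verdict is reported.

- **What I did:** With the gripper shut, I first touched the bare desk lightly with the fingertips to confirm the height reading. I then swept the fingertips along the row from right to left, about 3.5 mm above the shut-lid height, and lifted clear.
- **Lids:** The pictures during the sweep show the first three lids folding and shutting in turn. I took no picture between the fourth and fifth, so their order comes from the sweep direction. In the last picture all five lie flat.
- **Force:** The readings between moves during the sweep stayed under 2 N. The desk touch gave about 5 N.
- **Strip and neighbours:** In the last picture the strip, both vials, the dish and the tweezers stand where they did. The measured positions of the strip, its left end, the vials and the dish agree with the start within about 5 mm, close to what the detector can resolve.
- **Checks that fell short:** The detector did not find the tweezers in the last frame, where the arm's shadow fell across them. I compared them by eye only. I did not re-measure the right-hand end of the strip at the finish.

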